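# Load the four-pocket spice stand in order

## Robot

A 7-joint arm with a two-finger parallel gripper is mounted at the origin on the work surface. World frame = base frame: x ahead of the robot, y to its left, z up, the work surface at z = 0. Lengths are in m, angles in degrees, forces in N, time in s.
With the tool pointing down it reaches from about 0.425 to 1.025 m from the base axis. Payload 9.4 kg.
Tool frame: the origin (TCP) lies midway between the tips of the shut fingers; the grasp point (between the pads) lies 19 mm behind it; z points along the fingers, y is the line along which they close (so a half turn about z gives the same grasp; the last joint's range is limited). The gripper opens to 85 mm and grips with 20 to 120 N. Pads are 22 mm wide; open, the fingers measure 114 mm over their backs; the gripper's body (76 mm by 85 mm) begins 54 mm behind the grasp point. The pads swing forward as they close: fully open they stand 13 mm farther back than shut.
Start: joints at [64.59, 34.337, -0.143, 91.639, 0.103, 54.024, -4.572], TCP at [0.26, -0.677, 0.231] pointing down, gripper open.
Joint ranges: [-147.43, 147.43], [-19.82, 112.94], [-74.19, 73.91], [6.32, 146.72], [-59.91, 239.91], [6.04, 106.73], [-150.56, 150.56]. Speed limits (degrees/s): [127.2, 127.2, 172.46, 172.46, 180, 180, 180].

## Interface

Orientations are given as a 3x3 rotation matrix whose columns are the frame's x, y, z axes.
In Python, from cell import arm, cams, job gives the robot as it stands. Calls block until the motion is done:
- arm.move_to(position, orientation): joint-space move of the TCP to a pose.
- arm.move_straight(position, rotation=None, feed=0.15): straight line of the TCP; rotation=None keeps the orientation; feed is the mean speed in m/s.
- arm.movej(angles): joint-space move.
- arm.open_jaws() and arm.close_gripper(force=None): open the fingers fully, or close them until they stop; force is the grip in N (None keeps the last).
- arm.sleep(seconds).
- arm.solve_ik(position, orientation): joint angles nearest the present ones, or None.
- arm.observe(): the state.
- cams.camera(name): name is "scene" or "top" or "wrist"; returns a dict with "color" (420x560x3 uint8, blue, green, red), "z_map" (420x560 float32, m along the optical axis (not along the pixel's ray), 0 where there is no reading), "camera_matrix" (3x3 intrinsics, pixels), "R" (3x3) and "t" (3): a world point X has camera coordinates R X + t. Camera axes: x right, y down, z forward; pixel columns grow to the right and rows downward; lengths in m; the calibration is good to about 2 mm. A picture is of the moment at which its call begins.
A pose or a line that the arm cannot do raises arm.MotionError and nothing moves.
- job.sign_off(): hands the job in; it is judged then, once.
The state is a dict: "time": time; "joint_positions": joint angles; "qvel": joint speeds; "effort": joint torques, N m; "tcp_pos": TCP position; "tool_rot": TCP orientation; "contact_force": force on the tool from outside, world axes, zero at the start; "wrist_torque": the same for the moment, N m; "gripper_width": finger opening in m; "grip_force": force on a finger pad.
Only numpy, scipy, OpenCV 4.12 (cv2) and the standard library are available. Lean on these libraries where they do the work, as an engineer would, in place of code of your own. Each camera call takes 0.05 s, during which the arm holds its last target. There are 200 camera calls.

## Task

Fill the spice stand in the order of the studs on its pockets: first the tall round tin into the pocket with one stud, then the square tin into the one with two, then the round tin with the knobbed lid, out of the crate, into the one with three, and last the oblong tin into the one with four. Each tin must stand upright and flat on the floor of its pocket and be let go before the next goes in. Set the tins down gently without dropping them or tipping them over, and leave everything else, in the crate and on the counter, as it is.

Things in the scene. Friction and masses are not known exactly. Their poses are not given: they have to be found in the camera images.
- tall_tin: tall round closed steel tin, 54 mm in diameter, 125 mm high, flat top, loose, standing on the counter to the robot's right. Origin: centre of the underside; z up.
- square_tin: square closed steel tin, 54 x 54 mm, 95 mm high, loose, standing on the counter to the right. Origin: centre of the underside; z up. x and y square to its sides.
- knob_tin: round closed steel tin, 56 mm in diameter, its straight body 80 mm high, with a slightly domed lid and a 16 mm black knob in the middle reaching 100 mm height; loose, standing in the crate. Origin: centre of the underside; z up.
- oblong_tin: oblong closed steel tin, 76 mm (along its x) x 42 mm (along its y), 85 mm high, loose, standing on the counter to the right. Origin: centre of the underside; z up.
- stand: spice stand: fixed wooden base board 262 (x) x 206 (y) x 10 mm carrying four pockets, two by two. Origin: centre of the underside. Which pocket is where on it changes. The studs of a pocket are on the ledge along its near side, towards the robot (the middle ledges belong to the far pockets).
- crate: fixed low open wooden crate, 204 x 204 mm outside, walls 5 mm thick and 35 mm high, floor 5 mm thick, to the robot's left; four things stand in it two by two, 94 mm apart along its x and y, in any order: knob-lidded tin, tumbler, glass jar, wooden bowl. Origin: centre of the underside; x and y square to its walls.
- tumbler: open steel tumbler, rim 60 mm across, 85 mm high, in the crate; to be left there. Origin: centre of the underside; z up.
- jar: glass jar with a steel cap, 56 mm in diameter, 85 mm high, in the crate; to be left there. Origin: centre of the underside; z up.
- pestle_bowl: small dark wooden bowl, 62 mm across, 53 mm high, in the crate; to be left there. Origin: centre of the underside; z up.
- mug: orange ceramic mug, 80 mm across, 90 mm high, handle at its +y, on the counter at the far right; bystander. Origin: centre of the underside; z up.
- lunch_box: round steel lunch box with snap lid, 132 mm across, 69 mm high, on the counter at the near right; bystander. Origin: centre of the underside; z up.
- wood_spoon: wooden spoon 190 mm long lying along its x on the counter between the robot and the stand; bystander. Origin: on its underside near the middle.
- pocket1: fixed open square steel pocket of the stand with 1 black stud (15 mm, in a row) on the white ledge along its -x side. Inside 88 x 88 mm, walls 4 mm; rim 30 mm, inner floor 4 mm above its origin; ledge 28 mm deep, flush with the rim. Origin: under the inner floor's centre, 10 mm above the counter; x, y square to the walls. Pockets are 98 mm apart along y, 126 along x.
- pocket2: fixed open square steel pocket of the stand with 2 black studs (15 mm, in a row) on the white ledge along its -x side. Inside 88 x 88 mm, walls 4 mm; rim 30 mm, inner floor 4 mm above its origin; ledge 28 mm deep, flush with the rim. Origin: under the inner floor's centre, 10 mm above the counter; x, y square to the walls. Pockets are 98 mm apart along y, 126 along x.
- pocket3: fixed open square steel pocket of the stand with 3 black studs (15 mm, in a row) on the white ledge along its -x side. Inside 88 x 88 mm, walls 4 mm; rim 30 mm, inner floor 4 mm above its origin; ledge 28 mm deep, flush with the rim. Origin: under the inner floor's centre, 10 mm above the counter; x, y square to the walls. Pockets are 98 mm apart along y, 126 along x.
- pocket4: fixed open square steel pocket of the stand with 4 black studs (15 mm, in a row) on the white ledge along its -x side. Inside 88 x 88 mm, walls 4 mm; rim 30 mm, inner floor 4 mm above its origin; ledge 28 mm deep, flush with the rim. Origin: under the inner floor's centre, 10 mm above the counter; x, y square to the walls. Pockets are 98 mm apart along y, 126 along x.
There are look-alikes about, which are no part of the job. Leave any blue or pink look-alike of the knob_tin alone.

How it is judged (in metres and radians):
On the way, in this order (a step that is already met when the one before it is completed fails the run):
1. the tall round tin stands on the floor of the pocket with 1 stud and is let go (x of tall_tin in the frame of pocket1 between -0.03 and 0.03 m and y of tall_tin in the frame of pocket1 between -0.03 and 0.03 m and z of tall_tin in the frame of pocket1 below 0.01 m and angle between tall_tin's own z axis and vertical below 0.1 rad and contact force between the fingers and tall_tin below 0.3 N), for 0.2 s.
2. the square tin stands on the floor of the pocket with 2 studs and is let go (x of square_tin in the frame of pocket2 between -0.03 and 0.03 m and y of square_tin in the frame of pocket2 between -0.03 and 0.03 m and z of square_tin in the frame of pocket2 below 0.01 m and angle between square_tin's own z axis and vertical below 0.1 rad and contact force between the fingers and square_tin below 0.3 N), for 0.2 s.
3. the knob-lidded tin stands on the floor of the pocket with 3 studs and is let go (x of knob_tin in the frame of pocket3 between -0.03 and 0.03 m and y of knob_tin in the frame of pocket3 between -0.03 and 0.03 m and z of knob_tin in the frame of pocket3 below 0.01 m and angle between knob_tin's own z axis and vertical below 0.1 rad and contact force between the fingers and knob_tin below 0.3 N), for 0.2 s.
4. the oblong tin stands on the floor of the pocket with 4 studs and is let go (x of oblong_tin in the frame of pocket4 between -0.03 and 0.03 m and y of oblong_tin in the frame of pocket4 between -0.03 and 0.03 m and z of oblong_tin in the frame of pocket4 below 0.01 m and angle between oblong_tin's own z axis and vertical below 0.1 rad and contact force between the fingers and oblong_tin below 0.3 N), for 0.2 s.
At the end, for the whole second after the job is handed in: Tall, square, knobbed and oblong tins stand in the pockets with 1, 2, 3 and 4 studs: within 30 mm of the pocket centre along each pocket axis, underside under 10 mm above the pocket's origin (floor at 4 mm), upright within 0.1 rad, let go, at rest (under 0.02 m/s) (all of step 1 and all of step 2 and all of step 3 and all of step 4 and linear speed of each of tall_tin, square_tin, knob_tin, oblong_tin below 0.02 m/s); the robot touches nothing.
It fails at once if a tin is tipped over or carried far from upright (more than 0.6 rad) (angle between any of tall_tin, square_tin, knob_tin, oblong_tin's own z axis and vertical above 0.6 rad).
It fails at once if a tin is dropped or slammed into its pocket (faster than 0.5 m/s inside it, as after a fall of 13 mm) ((horizontal distance between tall_tin and pocket1 below 0.03 m and z of tall_tin in the frame of pocket1 below 0.03 m and linear speed of tall_tin above 0.5 m/s) or (horizontal distance between square_tin and pocket2 below 0.03 m and z of square_tin in the frame of pocket2 below 0.03 m and linear speed of square_tin above 0.5 m/s) or (horizontal distance between knob_tin and pocket3 below 0.03 m and z of knob_tin in the frame of pocket3 below 0.03 m and linear speed of knob_tin above 0.5 m/s) or (horizontal distance between oblong_tin and pocket4 below 0.03 m and z of oblong_tin in the frame of pocket4 below 0.03 m and linear speed of oblong_tin above 0.5 m/s)).
It fails at once if the tumbler, glass jar or wooden bowl in the crate is moved more than 30 mm or tipped (distance of any of tumbler, jar, pestle_bowl from where it was at the start of the episode above 0.03 m or angle between any of tumbler, jar, pestle_bowl's own z axis and vertical above 0.5 rad).
It fails at once if the mug, lunch box or wooden spoon is moved more than 30 mm or tipped (distance of any of mug, lunch_box, wood_spoon from where it was at the start of the episode above 0.03 m or angle between any of mug, lunch_box's own z axis and vertical above 0.5 rad).
It also fails if it takes over 72 s, if anything falls off the work surface, if the arm or the gripper's body presses on something with over 40 N, if the wrist force passes 120 N, or if a joint passes its speed limit or range.

## Working session

There is one attempt and no reset: what is moved stays moved. The work goes in short steps, each a Python script; the robot and the scene stay as the last script left them, time stands still between calls to the robot, and variables do not carry over. Pictures are saved under pics/ and viewed, at most 10 in all, crops included, and the job is handed in when it is done.

```bash
mkdir -p pics
python3 - <<'E'
from cell import arm,cams
import cv2,numpy as np
for n in ["top","scene"]:
    c=cams.camera(n); np.savez(f"{n}.npz",**c)
    cv2.imwrite(f"pics/{n}0.png",cv2.resize(c["color"],(800,600)))
    print(n,c["R"].round(3).tolist(),c["t"],c["camera_matrix"].tolist())
E
```

```text
top [[0.01, -1.0, 0.013], [-0.983, -0.012, -0.183], [0.183, -0.011, -0.983]] [-0.07587702  0.49424814  1.68039457] [[538.9837255490244, 0.0, 277.2564615148301], [0.0, 538.9837255490244, 216.8667920180099], [0.0, 0.0, 1.0]]
scene [[-0.179, 0.984, -0.016], [0.811, 0.138, -0.569], [-0.557, -0.115, -0.822]] [ 0.15649911 -0.3722908   1.5989495 ] [[466.38777910573424, 0.0, 281.9961236953282], [0.0, 466.38777910573424, 208.01281708551065], [0.0, 0.0, 1.0]]
```

View pics/top0.png

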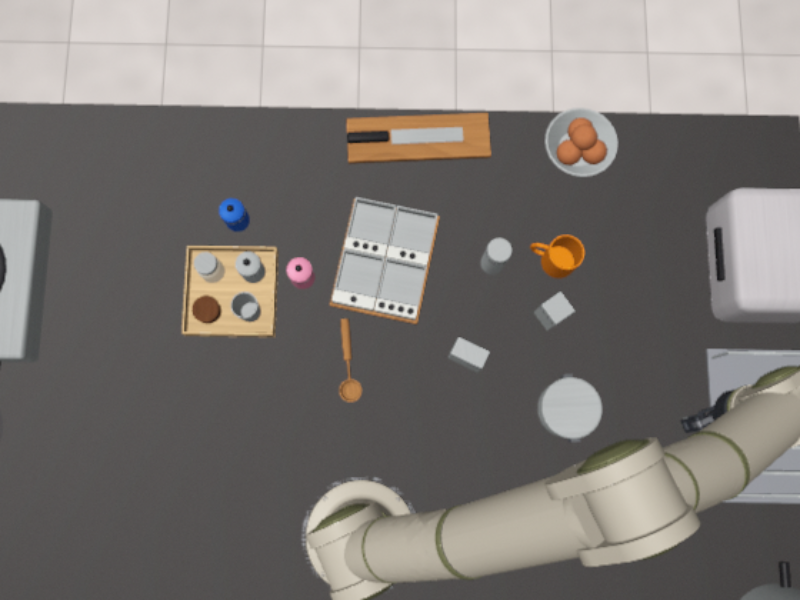

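View pics/scene0.png

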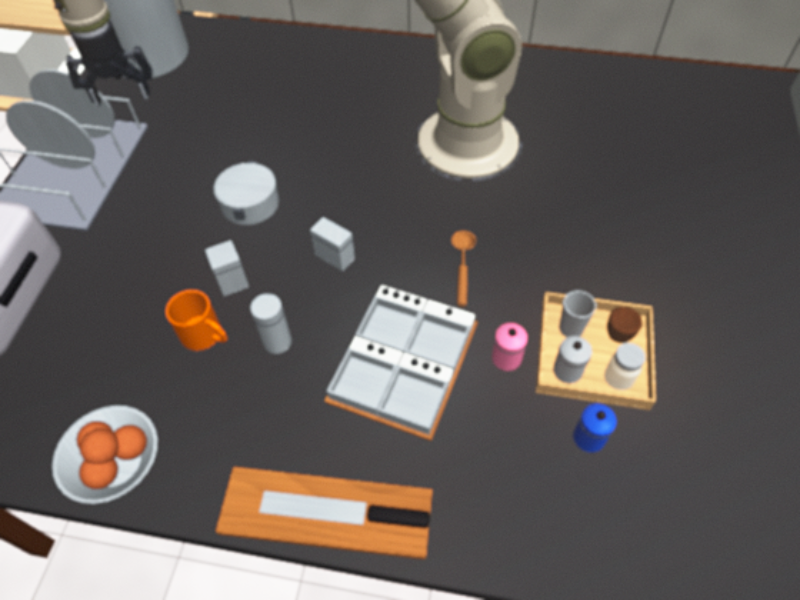

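Top view (800x600): the stand has 1 stud near-left (352,298), 4 near-right (397,308), 3 far-left (365,245) and 2 far-right (410,254). The tall tin is at (498,250), the square at (555,308) and the oblong at (469,352). There are three knob-lidded candidates: blue (233,212), pink (300,270), and steel in the crate's far-right cell (248,263). The steel one fits; I'll confirm it in a crop.

```bash
cat > vis.py <<'E'
import numpy as np,cv2
def cloud(c):
    z=c["z_map"];v,u=np.mgrid[:z.shape[0],:z.shape[1]];K=c["camera_matrix"]
    P=np.stack([(u-K[0,2])/K[0,0]*z,(v-K[1,2])/K[1,1]*z,z],-1)
    W=(P-c["t"])@c["R"]; W[z==0]=np.nan
    return W
def at(c,u,v,z):
    K=c["camera_matrix"];d=c["R"].T@np.linalg.inv(K)@[u,v,1];o=-c["R"].T@c["t"]
    return o+d*(z-o[2])/d[2]
def rect(W,xy,zlo,zhi,r=.06):
    m=(np.hypot(W[...,0]-xy[0],W[...,1]-xy[1])<r)&(W[...,2]>zlo)&(W[...,2]<zhi)
    p=W[m]; R=cv2.minAreaRect(p[:,:2].astype(np.float32)*1000)
    return len(p),np.round(R[0],1),np.round(R[1],1),round(R[2],1),round(float(np.median(p[:,2])),4)
E
python3 - <<'E'
from vis import *
T=dict(np.load("top.npz"));S=dict(np.load("scene.npz"))
WT,WS=cloud(T),cloud(S)
for n,px,h in [("tall",(498,250),.125),("square",(557,302),.095),("oblong",(469,350),.085),("knob",(247,260),.085),("jar",(206,260),.085),("tumbler",(244,303),.085),("pink",(299,268),.085),("blue",(233,208),.085),("lunch",(570,405),.069),("mug",(564,255),.09)]:
    a=at(T,px[0]*.7,px[1]*.7,h)[:2]
    print(n,a.round(3))
    for W in (WT,WS):
        try: print("   ",rect(W,a,h-.012,h+.02,.1 if n=="lunch" else .06))
        except Exception as e: print("   none")
# stand
a=at(T,387*.7,260*.7,.04)[:2]
print("stand",a); 
for W in (WT,WS): print(rect(W,a,.034,.046,.18))
a=at(T,230*.7,291*.7,.035)[:2]
print("crate",a,[rect(W,a,.028,.04,.16) for W in (WT,WS)])
def crop(c,x0,y0,x1,y1): return cv2.resize(c["color"][y0:y1,x0:x1],(390,390*(y1-y0)//(x1-x0)),interpolation=cv2.INTER_CUBIC)
A=crop(T,120,130,220,240);B=crop(T,222,130,322,240);C=crop(S,360,195,470,325)
h=min(A.shape[0],B.shape[0])
cv2.imwrite("pics/crop1.png",np.hstack([A[:h],B[:h]]))
E
```

```text
tall [ 0.615 -0.29 ]
    (238, array([ 617.8, -291. ]), array([52.3, 51.2]), 19.6, 0.1245)
    (339, array([ 617.5, -295.4]), array([54.9, 52.9]), 35.9, 0.1252)
square [ 0.508 -0.422]
    (300, array([ 496.9, -422.8]), array([53.8, 57.2]), 35.3, 0.0948)
    (342, array([ 496.4, -427. ]), array([58.1, 53.6]), 36.0, 0.095)
oblong [ 0.401 -0.229]
    (336, array([ 397.2, -231.1]), array([75.8, 43.8]), 66.0, 0.0849)
    (362, array([ 397.2, -235.3]), array([79.2, 45.4]), 63.2, 0.0846)
knob [0.596 0.261]
    (246, array([589.3, 259.1]), array([54. , 53.9]), 0.0, 0.0894)
    (378, array([589.2, 256. ]), array([54.6, 54.9]), 62.3, 0.0883)
jar [0.595 0.351]
    (210, array([588.2, 351.9]), array([48.6, 49.7]), 84.4, 0.0909)
    (330, array([587.7, 348.5]), array([48.4, 50.2]), 31.0, 0.0889)
tumbler [0.499 0.263]
    (99, array([495.4, 261.4]), array([58. , 57.4]), 83.6, 0.0886)
    (219, array([493.3, 259.7]), array([57.3, 62.1]), 57.5, 0.0844)
pink [0.579 0.146]
    (244, array([577.5, 145.8]), array([54.3, 53.6]), 51.3, 0.0847)
    (337, array([578.7, 143.3]), array([53.2, 54.5]), 32.7, 0.0836)
blue [0.715 0.298]
    (235, array([712.7, 302.1]), array([53.8, 54.5]), 81.3, 0.0851)
    (421, array([712.9, 299. ]), array([54.2, 53.9]), 53.1, 0.0836)
lunch [ 0.286 -0.449]
    (1424, array([ 282.7, -454.2]), array([130.1, 131.4]), 42.7, 0.0669)
    (1110, array([ 283.8, -457.2]), array([134.1, 129.5]), 59.2, 0.0679)
mug [ 0.615 -0.441]
    (152, array([ 625.8, -444.4]), array([84.6, 79.8]), 27.8, 0.0883)
    (291, array([ 623.7, -446.1]), array([81.6, 83.4]), 23.8, 0.0871)
stand [ 0.61129249 -0.04858978]
(1370, array([626.6, -16.9]), array([249.3, 253.2]), 78.4, 0.0405)
(2365, array([626.3, -11.5]), array([268.8, 253.6]), 78.6, 0.0399)
crate [0.53568939 0.30536515] [(485, array([565.5, 278.4]), array([261.9, 256. ]), 89.7, 0.0345), (880, array([539.1, 283.1]), array([246. , 208.1]), 89.8, 0.0337)]
```

View pics/crop1.png

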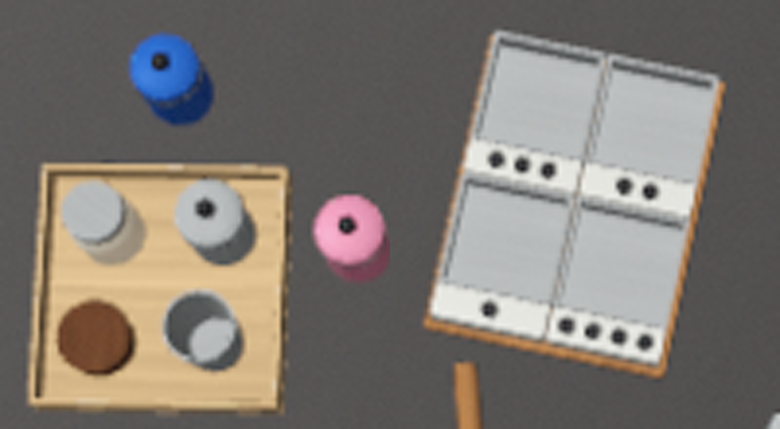

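The crop shows the steel, black-knobbed tin in the crate's far-right cell at (205,210). Blue (160,65) and pink (347,225) stand outside the crate. The stud counts 3, 2, 1 and 4 are confirmed. Tin heights and sizes agree with those given. Next I'll fit the stand and pick the first tin.

```bash
cat > rob.py <<'E'
import numpy as np
from cell import arm,cams,job
def R(deg):
    a=np.radians(deg);y=np.array([np.cos(a),np.sin(a),0]);z=np.array([0,0,-1.]);return np.column_stack([np.cross(y,z),y,z])
def yaw_of(s): y=np.array(s["tool_rot"])[:,1]; return np.degrees(np.arctan2(y[1],y[0]))
def goto(xy,z,yaws):
    best=None
    for d in yaws:
        q=arm.solve_ik([*xy,z],R(d))
        if q is not None:
            c=np.abs(np.array(q)-arm.observe()["joint_positions"]).max()+.3*abs(q[6])
            if best is None or c<best[0]: best=(c,d)
    arm.move_to([*xy,z],R(best[1])); return best[1]
def down(xy,z,slow=.04):
    arm.move_straight([*xy,z+slow],feed=.25); arm.move_straight([*xy,z],feed=.06)
def rep(m):
    s=arm.observe();print(m,"t",round(s["time"],2),"tcp",np.round(s["tcp_pos"],4),"yaw",round(yaw_of(s),1),"w",round(s["gripper_width"],4),"g",round(float(np.max(s["grip_force"])),1),"F",np.round(s["contact_force"],1),"q7",round(s["joint_positions"][6],1))
def pick(xy,z,yaws,ztrav=.27,force=40):
    y=goto(xy,ztrav,yaws);rep("over");down(xy,z);arm.close_gripper(force);rep("gripped")
    arm.move_straight([*xy,ztrav],feed=.2);rep("lifted")
def place(xy,z,yaws,ztrav=.27):
    goto(xy,ztrav,yaws);down(xy,z,.05);rep("down");arm.open_jaws();rep("open")
    arm.move_straight([*xy,ztrav],feed=.25);rep("up")
E
python3 - <<'E'
from vis import *
cs=[];ys=[]
for n in("top","scene"):
    W=cloud(dict(np.load(n+".npz")))
    x,y,z=W[...,0],W[...,1],W[...,2]
    m=((z>.033)&(z<.046)&(np.hypot(x-.611,y+.049)<.2)&(np.hypot(x-.578,y-.1445)>.055)).astype(np.uint8)
    m=cv2.morphologyEx(m,cv2.MORPH_CLOSE,np.ones((3,3)))
    k,l,st,_=cv2.connectedComponentsWithStats(m);i=1+np.argmax(st[1:,4])
    p=W[(l==i)&(z>.033)&(z<.046)][:,:2].astype(np.float32)*1000
    r=cv2.minAreaRect(p);print(n,r,len(p)); cs.append(r[0]); ys.append(r[2] if r[1][0]>r[1][1] else r[2]-90)
    c,s=np.cos(np.radians(ys[-1])),np.sin(np.radians(ys[-1]))
    q=(W.reshape(-1,3)[:,:2]*1000-r[0])@np.array([[c,-s],[s,c]]);zz=z.ravel()
    for a in(-49,77):
        for b in(49,-49):
            f=(abs(q[:,0]-a)<40)&(abs(q[:,1]-b)<40);print(a,b,np.nanmedian(zz[f]).round(4))
c=np.mean(cs,0);a=np.mean(ys);co,si=np.cos(np.radians(a)),np.sin(np.radians(a))
P={n:(c+np.array([[co,-si],[si,co]])@d)/1000 for n,d in {1:(-49,49),4:(-49,-49),3:(77,49),2:(77,-49)}.items()}
print(a,P); np.savez("stand.npz",yaw=a,**{f"p{k}":v for k,v in P.items()})
E
```

```text
top ((621.034912109375, -43.47142791748047), (194.41183471679688, 253.25668334960938), 78.60100555419922) 1401
-49 49 0.0149
-49 -49 0.0149
77 49 0.0147
77 -49 0.0149
scene ((618.486328125, -47.13416290283203), (195.74488830566406, 254.70867919921875), 78.56072998046875) 2424
-49 49 0.0141
-49 -49 0.0143
77 49 0.0141
77 -49 0.0143
-11.419132232666016 {1: array([0.58143182, 0.0124285 ]), 4: array([ 0.56202932, -0.0836316 ]), 3: array([ 0.70493766, -0.01251756]), 2: array([ 0.68553517, -0.10857767])}
```

The stand fits: rim 195 x 254 mm, all four floors at 14 mm, yaw -11.4°. Picking the tall tin.

Run:
```python
from rob import *
S=np.load("stand.npz");a=float(S["yaw"])
rep("start")
pick([.6177,-.2932],.076,[-20,0,20,160,180,200,-11,40,-40,140])
place(S["p1"],.076+.0155,[a,a+180,a+20,a-20,a+160,a+200])
```

```text
start t 0.1 tcp [ 0.2598 -0.6764  0.2305] yaw -69.0 w 0.0853 g 0.0 F [ 0.6 -0.9  0.9] q7 -4.6
over t 2.0 tcp [ 0.6168 -0.2951  0.2698] yaw -11.2 w 0.085 g 0.0 F [0.2 0.4 0.4] q7 0.5
gripped t 3.98 tcp [ 0.6177 -0.2933  0.0765] yaw -11.0 w 0.0537 g 41.5 F [-1.4  1.3  5.2] q7 -3.9
lifted t 5.1 tcp [ 0.6169 -0.293   0.2685] yaw -11.0 w 0.0531 g 42.7 F [ 0.3  0.3 -4. ] q7 0.5
down t 7.92 tcp [0.5817 0.0125 0.0917] yaw 8.6 w 0.0533 g 43.0 F [ 0.2 -0.9 -3.5] q7 -19.2
open t 8.35 tcp [0.5816 0.0124 0.0918] yaw 8.6 w 0.0852 g 0.0 F [-1.  -0.2  0.6] q7 -19.2
up t 9.22 tcp [0.5807 0.0122 0.2689] yaw 8.6 w 0.0853 g 0.0 F [-0.1 -0.5 -0.8] q7 -11.1
```

Run:
```python
from rob import *
from vis import *
S=np.load("stand.npz");a=float(S["yaw"])
def chk(p,h):
    for n in("top","scene"):
        try: print("chk",n,np.round(S[p]*1000,1),rect(cloud(cams.camera(n)),S[p],h+.014-.01,h+.014+.02,.06))
        except Exception as e: print(n,"occluded")
goto([.497,-.425],.27,[35.6,-54.4,125.6,-144.4])
chk("p1",.125)
pick([.4967,-.4249],.055,[35.6,-54.4,125.6,-144.4])
place(S["p2"],.055+.0155,[a,a+90,a-90,a+180])
```

```text
chk top [581.4  12.4] (239, array([582.2,  12.4]), array([50.4, 52.3]), 86.1, 0.1393)
chk scene [581.4  12.4] (339, array([581.2,   9.5]), array([55. , 50.1]), 9.2, 0.1387)
over t 11.2 tcp [ 0.497  -0.4245  0.2701] yaw -54.4 w 0.0854 g 0.0 F [ 0.  -0.4 -0. ] q7 -22.0
gripped t 13.26 tcp [ 0.4968 -0.425   0.0554] yaw -54.4 w 0.0537 g 42.5 F [-1.5  0.2  3.8] q7 -24.3
lifted t 14.48 tcp [ 0.4961 -0.4244  0.2687] yaw -54.4 w 0.0534 g 42.7 F [ 0.2 -1.2 -3.7] q7 -22.0
down t 17.59 tcp [ 0.6858 -0.1086  0.0706] yaw -11.4 w 0.0539 g 43.0 F [ 0.7  0.2 -3.7] q7 -22.1
open t 18.02 tcp [ 0.6857 -0.1086  0.0708] yaw -11.4 w 0.0855 g 0.0 F [-0.7 -0.6 -0.1] q7 -22.1
up t 18.97 tcp [ 0.6847 -0.1087  0.2686] yaw -11.4 w 0.0855 g 0.0 F [ 0.1 -0.6 -0.3] q7 -17.3
```

Run:
```python
from rob import *
from vis import *
S=np.load("stand.npz");a=float(S["yaw"])
def chk(p,h):
    for n in("top","scene"):
        try: print("chk",n,np.round(S[p]*1000,1),rect(cloud(cams.camera(n)),S[p],h+.014-.01,h+.014+.02,.055))
        except Exception as e: print(n,"occluded")
y=[45,-45,135,-135]
goto([.5892,.2575],.27,y); chk("p2",.095)
pick([.5892,.2575],.048,y)
place(S["p3"],.048-.005+.0155,[a,a+180,a+20,a-20,a+160,a+200])
y=[155,-25]
goto([.3972,-.2332],.27,y); chk("p3",.08); rep("")
```

```text
chk top [ 685.5 -108.6] (288, array([ 686.2, -108.6]), array([53.7, 56.4]), 78.4, 0.1094)
chk scene [ 685.5 -108.6] (461, array([ 686.4, -111.7]), array([55., 55.]), 77.4, 0.1088)
over t 20.73 tcp [0.5895 0.257  0.27  ] yaw 44.9 w 0.0851 g 0.0 F [-0.1 -0.5  0.1] q7 -2.8
gripped t 22.81 tcp [0.5894 0.2575 0.0485] yaw 45.0 w 0.0548 g 42.1 F [ 0.  -0.5  5.4] q7 -13.6
lifted t 24.07 tcp [0.5887 0.257  0.2687] yaw 45.0 w 0.0551 g 42.8 F [-0.3  0.1 -3.8] q7 -2.9
down t 26.98 tcp [ 0.7052 -0.0125  0.0586] yaw 8.6 w 0.0551 g 43.0 F [ 0.2  0.1 -2.8] q7 -14.5
open t 27.4 tcp [ 0.7051 -0.0125  0.0588] yaw 8.6 w 0.0854 g 0.0 F [-1.5  0.8  0.4] q7 -14.5
up t 28.4 tcp [ 0.7042 -0.0127  0.2686] yaw 8.6 w 0.0855 g 0.0 F [ 0.5  0.3 -0.8] q7 -8.3
chk top [704.9 -12.5] (237, array([705.1,  -9.5]), array([51.2, 54.8]), 89.9, 0.0983)
chk scene [704.9 -12.5] (406, array([705.9, -12.3]), array([56.6, 53.7]), 9.3, 0.0976)
 t 29.91 tcp [ 0.3985 -0.2326  0.2699] yaw -24.9 w 0.0856 g 0.0 F [ 0.6 -0.2  0.3] q7 -8.3
```

Run:
```python
from rob import *
from vis import *
S=np.load("stand.npz");a=float(S["yaw"])
pick([.3972,-.2332],.048,[-25.2])
place(S["p4"],.048+.0155,[a,a+180])
goto([.5,-.4],.3,[-25])
Ws=[cams.camera(n) for n in("top","scene")]
for k,h in((1,.125),(2,.095),(3,.08),(4,.085)):
    for c in Ws: print(k,np.round(S[f"p{k}"]*1000,1),rect(cloud(c),S[f"p{k}"],h+.004,h+.034,.055))
cv2.imwrite("pics/end.png",cv2.resize(Ws[0]["color"][120:260,110:420],(800,361)))
```

```text
over t 30.16 tcp [ 0.3975 -0.233   0.2699] yaw -25.2 w 0.0858 g 0.0 F [-0.9 -0.4 -0.4] q7 -8.5
gripped t 32.32 tcp [ 0.3971 -0.2332  0.0483] yaw -25.2 w 0.0415 g 45.3 F [-1.8  1.8  5.8] q7 -19.9
lifted t 33.58 tcp [ 0.3966 -0.2329  0.269 ] yaw -25.2 w 0.0415 g 44.6 F [-0.4 -0.  -2.5] q7 -8.9
down t 36.23 tcp [ 0.5622 -0.0836  0.0637] yaw -11.4 w 0.0415 g 44.6 F [-0.6  0.4 -3.5] q7 -30.7
open t 36.73 tcp [ 0.5621 -0.0837  0.0636] yaw -11.4 w 0.0853 g 0.0 F [ 0.4 -0.6 -0.2] q7 -30.7
up t 37.71 tcp [ 0.5613 -0.0837  0.2688] yaw -11.4 w 0.0856 g 0.0 F [-0.   0.1 -1.1] q7 -21.0
1 [581.4  12.4] (240, array([582.2,  12.2]), array([53.7, 49.2]), 1.1, 0.1391)
1 [581.4  12.4] (342, array([580.7,   9.4]), array([56.6, 50. ]), 9.5, 0.1387)
2 [ 685.5 -108.6] (288, array([ 685.9, -108.6]), array([53.6, 56.6]), 78.3, 0.1093)
2 [ 685.5 -108.6] (468, array([ 685.5, -111.8]), array([55.3, 55.4]), 77.8, 0.1086)
3 [704.9 -12.5] (236, array([706.2,  -9.4]), array([56.6, 51.2]), 0.8, 0.0991)
3 [704.9 -12.5] (401, array([706.3, -12.7]), array([54.3, 54. ]), 64.1, 0.0979)
4 [562.  -83.6] (324, array([563.4, -82.5]), array([75.7, 45. ]), 79.3, 0.0991)
4 [562.  -83.6] (440, array([563.1, -85.5]), array([76.5, 45.4]), 79.2, 0.0985)
```

View pics/end.png

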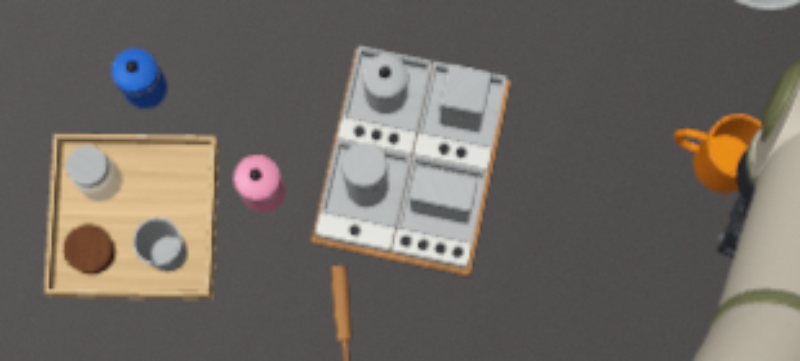

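All four tins stand upright in their pockets: tall (365,172), square (463,95), knobbed (385,80), oblong (443,192). Top heights match the pocket floor, and the crate's other items and the mug are in place.

```bash
python3 -c "
from cell import job
print(job.sign_off())"
```

```text
the job is handed in; nothing more can be done
None
```

The job is handed in: the tall, square, knobbed and oblong tins went in that order into pockets 1 to 4, and the camera check before hand-in showed each upright on its pocket floor, with about 38 s used of the 72 s.

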